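# Tip the lemons off the hooked-on tray into the tub

### The arm

A 7-joint arm with a two-finger parallel gripper is mounted at the origin on a cart in front of the work surface, level with it; the furniture and walls round the work are solid. World frame = base frame: x ahead of the robot, y to its left, z up, the work surface at z = 0. Lengths are in m, angles in rad, forces in N, time in s.
With the tool pointing down it reaches from about 0.425 to 0.925 m from the base axis. Payload 6.8 kg.
Tool frame: the origin (TCP) lies midway between the tips of the shut fingers; the grasp point (between the pads) lies 19 mm behind it; z points along the fingers, y is the line along which they close (so a half turn about z gives the same grasp; the last joint's range is limited). The gripper opens to 85 mm and grips with 20 to 120 N. Pads are 22 mm wide; open, the fingers measure 114 mm over their backs; the gripper's body (76 mm by 85 mm) begins 54 mm behind the grasp point. The pads swing forward as they close: fully open they stand 13 mm farther back than shut.
Start: joints at [-1.321, 0.477, 0.022, 1.555, -0.011, 1.109, -0.083], TCP at [0.236, 0.632, 0.231] pointing down, gripper open.
Joint ranges: [-2.96, 2.96], [-0.34, 2.1], [-1.41, 1.46], [0.24, 2.44], [-1.37, 4.51], [0.17, 1.92], [-2.96, 2.96]. Speed limits (rad/s): [2.39, 2.39, 3.14, 3.14, 3.14, 3.14, 3.14].

### API

Orientations are given as a unit quaternion [w, x, y, z].
In Python, from station import bot, imaging gives the robot as it stands.
- The arm moves only by the tool move_arm, never from a script. Its argument "commands" is a list that holds one entry, the list of rows, each a list of 7 numbers: the shift along the tool's x, y, z in m, then the turn, a rotation vector about the tool's x, y, z in degrees, then the finger opening in m, from 0 to 0.0854. In form: [[[x, y, z, rx, ry, rz, grip], ...]]. A call has 1 to 20 rows; each row shifts and turns the commanded pose from where the row before left it, along the tool's axes as they then stand; what a row does not reach is not made up. A row lasts 1/8 s, in which the tool goes at most 62.5 mm and 10.7 degrees, less where a joint would pass 70% of its speed; a pose out of reach is approached as far as the arm can. A call is refused whole if a number of a shift passes 0.0625 or a number of a turn 10.7, either way. A call with a gripper value outside its range is refused whole. The fingers move at their own pace and stop on an object; "squeeze" is the grip in N (left out, the last holds). Time passes only in rows, so rows that do not move let the fingers close. It gives the time, the measured TCP pose, the force, the opening and the grip force at its end, in the units of the state.
- bot.get_obs(): the state, without advancing time (a new reading comes with each control period).
- imaging.read_camera(name): name is "side" or "top" or "wrist"; returns the picture (400x640x3 uint8, red, green, blue); there is no depth.
- imaging.calibration(name): a dict with "intrinsics" (3x3 intrinsics, pixels), "extrinsics" (4x4, takes a point from camera to world coordinates); the wrist camera has in their place "mount" (4x4, takes a point from camera to tool coordinates, whose origin is the TCP and whose axes are the flange's). Camera axes: x right, y down, z forward; pixel columns grow to the right and rows downward; lengths in m; the calibration is good to about 2 mm. The wrist camera is an equidistant fisheye: a pixel r from the principal point sees the ray r / f radians off the axis. A picture is of the moment at which its call begins: read the wrist's pose just before it. calibration takes no time and is no camera call.
- bot.hand_in(): hands the job in; it is judged then, once.
The state is a dict: "t": time; "q": joint angles; "joint_vel": joint speeds; "joint_torque": joint torques, N m; "eef_pos": TCP position; "tool_rot": TCP orientation; "contact_force": force on the tool from outside, world axes, zero at the start; "torque": the same for the moment, N m; "gripper_width": opening from 0.0 (shut) to 1.0 (fully open); "grasp_force": force on a finger pad.
Only numpy, scipy, OpenCV 4.12 (cv2) and the standard library are available. Lean on these libraries where they do the work, as an engineer would, in place of code of your own. Each camera call takes 0.05 s, during which the arm holds its last target. There are 200 camera calls.

### The job

Without touching the lemons, raise the rear of the aluminium tray by its lip so that it turns on the tub's rim and all three lemons go over the mouth into the black tub. Then gently lower the empty tray onto its leg, still level and hooked squarely on the tub's rim, without letting it fall; leave the cup, the honey jar and the glass where they stand.

Things in the scene. Friction and masses are not known exactly. Their poses are not given: they have to be found in the camera images.
- tub: Black moulded open tub, 170 mm wide (its x) by 308 mm long (its y) by 136 mm high, walls about 5 mm, inner floor 6 mm up; origin at the centre of its underside, z up. It is stuck to the worktop and does not move; a few corks on its floor belong to it. The tray is hooked on its -y end.
- tub_rim_mid (a point): Middle of the top of the tub's -y end rim, 136 mm above the worktop. The rim is 18 mm wide there (9 mm to either side of this point along y), and the tray turns on its outer edge when its rear is raised.
- tray: Loose aluminium tray, 0.28 to 0.46 kg, 136 mm wide (x), 257 mm long (y: rear lip at -210 mm, mouth at +47 mm), floor 5 mm. Origin on the underside, over the tub's rim; z up, +y points over the tub, out of the mouth. Side walls and a rear wall (at y = -172 mm) rise 36 mm above the underside; a 3 mm bead at the open mouth holds the lemons back until the tray is steep (about 30 to 50 degrees).
- tray_lip (a point): Middle of the tray's rear edge, on the underside: a flat lip, 5 mm thick and 60 mm wide, 36 mm out behind the rear wall. Free space of 136 mm under it, as far as the wire leg 85 mm ahead (two 8 mm uprights 110 mm apart, at tray y = -125 mm, standing on the worktop). Axes as the tray's.
- tray_hook (a point): The tray's origin, on the underside of the floor, midway between two low strips (26 mm apart, 18 and 7 mm deep) that straddle the rim with 4 mm play either side. Raising the rear turns the tray on the rim's outer edge, 201 mm from the lip's rear edge; let go, it falls back by its own weight.
- lemon_1_center (a point): Centre of the rearmost lemon (at the start) on the tray, 83 mm long and 58 mm thick, 0.09 to 0.18 kg; at rest its centre is 29 mm above what it lies on. It can roll.
- lemon_1: The same lemon; origin on its skin, 29 mm from its centre, turning with it.
- lemon_2_center (a point): Centre of the middle lemon (at the start) on the tray, 83 mm long and 58 mm thick, 0.09 to 0.18 kg; at rest its centre is 29 mm above what it lies on. It can roll.
- lemon_2: The same lemon; origin on its skin, 29 mm from its centre, turning with it.
- lemon_3_center (a point): Centre of the foremost lemon (at the start) on the tray, 83 mm long and 58 mm thick, 0.09 to 0.18 kg; at rest its centre is 29 mm above what it lies on. It can roll.
- lemon_3: The same lemon; origin on its skin, 29 mm from its centre, turning with it.
- cup: Bystander: small white espresso cup with handle, 62 x 89 x 52 mm; origin under its centre.
- honey: Bystander: jar of honey with red lid, 65 mm wide, 100 mm high; origin under its centre.
- glass: Bystander: tall clear glass, 69 mm wide, 167 mm high; origin under its centre.

How it is judged:
On the way, in this order (a step that is already met when the one before it is completed fails the run):
1. the tray is tipped up at its rear (more than 20 degrees) (angle between tray's own z axis and vertical above 0.35 rad), for 0.1 s.
2. all three lemons are in the tub (x of lemon_1_center in the frame of tub between -0.085 and 0.085 m and y of lemon_1_center in the frame of tub between -0.14 and 0.14 m and z of each of lemon_1_center, lemon_2_center, lemon_3_center in the frame of tub below 0.125 m and x of lemon_2_center in the frame of tub between -0.085 and 0.085 m and y of lemon_2_center in the frame of tub between -0.14 and 0.14 m and x of lemon_3_center in the frame of tub between -0.085 and 0.085 m and y of lemon_3_center in the frame of tub between -0.14 and 0.14 m), for 0.2 s.
At the end, for the whole second after the job is handed in: The centres of all three lemons are inside the tub, below its rim, and at rest; the tray stands level (within 0.06 rad), its hook point within 12 mm of the middle of the tub's rim and square with the tub within 0.12 rad, at rest (all of step 2 and linear speed of each of lemon_1, lemon_2, lemon_3 below 0.05 m/s and angle between tray's own z axis and vertical below 0.06 rad and distance between tray_hook and tub_rim_mid below 0.012 m and angle between the y axis of tray and the y axis of tub, either way round below 0.12 rad and linear speed of tray below 0.02 m/s); the robot touches nothing.
It fails at once if the robot pushes on or holds a lemon (more than 1 N) (contact force between any of the fingers, the arm and lemon_1 above 1 N or contact force between any of the fingers, the arm and lemon_2 above 1 N or contact force between any of the fingers, the arm and lemon_3 above 1 N).
It fails at once if the tray is dropped or flung (it turns faster than 3 rad/s) (angular speed of tray above 3 rad/s).
It fails at once if the cup, the honey jar or the glass is moved by more than 20 mm or tipped (distance of any of cup, honey, glass from where it was at the start of the episode above 0.02 m or angle between any of cup, honey, glass's own z axis and vertical above 0.3 rad).
It also fails if it takes over 48 s, if anything falls off the work surface, if the arm or the gripper's body presses on something with over 40 N, if the wrist force passes 120 N, or if a joint passes its speed limit or range.

## Working session

There is one attempt and no reset: what is moved stays moved. The work goes in short steps, Python scripts to look and compute and a tool call to move; the robot and the scene stay as the last step left them, time stands still between calls to the robot, and variables do not carry over. Pictures are saved under pics/ and viewed, at most 10 in all, crops included, and the job is handed in when it is done.

Besides the shell and the picture viewer there is one more tool, called after "Request:" by a JSON object that holds its "name" and its "arguments", one argument or row to a line. move_arm: Moves the arm, as the interface text tells. Its arguments: {"type":"object","properties":{"commands":{"type":"array","items":{"type":"array","items":{"type":"array","items":{"type":"number"}}}},"squeeze":{"type":"number"}},"required":["commands"]}

```bash
mkdir -p pics; python3 - <<'E'
from station import bot, imaging
import cv2
for n in ("side","top"):
    im=imaging.read_camera(n); cv2.imwrite(f"pics/{n}0.png",im[:,:,::-1])
    c=imaging.calibration(n); print(n,c["intrinsics"].round(1).tolist(),c["extrinsics"].round(3).tolist())
o=bot.get_obs();print(o["t"],o["eef_pos"],o["tool_rot"],o["contact_force"])
print(imaging.calibration("wrist"))
E
```

```text
side [[398.4, 0.0, 314.3], [0.0, 398.4, 200.8], [0.0, 0.0, 1.0]] [[0.864, -0.275, 0.422, -0.045], [-0.503, -0.438, 0.745, -0.667], [-0.019, -0.856, -0.517, 0.757], [0.0, 0.0, 0.0, 1.0]]
top [[452.7, 0.0, 322.0], [0.0, 452.7, 196.2], [0.0, 0.0, 1.0]] [[-0.018, -0.995, 0.098, 0.313], [-1.0, 0.019, 0.016, 0.221], [-0.018, -0.098, -0.995, 1.621], [0.0, 0.0, 0.0, 1.0]]
0.1 [0.23622653 0.63171755 0.23039135] [-7.15909668e-05  1.77916344e-01  9.84045237e-01 -8.61064404e-04] [-0.49497585 -0.26077623 -0.3111357 ]
{'intrinsics': array([[309.70691629,   0.        , 322.52370933],
       [  0.        , 309.70691629, 197.27744224],
       [  0.        ,   0.        ,   1.        ]]), 'mount': array([[ 1.77128299e-04, -9.64861469e-01, -2.62759041e-01,
         6.66454216e-02],
       [ 9.99999819e-01,  1.97361624e-05,  6.01637164e-04,
        -5.44147221e-04],
       [-5.75310663e-04, -2.62759100e-01,  9.64861298e-01,
        -1.43069603e-01],
       [ 0.00000000e+00,  0.00000000e+00,  0.00000000e+00,
         1.00000000e+00]])}
```

View pics/side0.png

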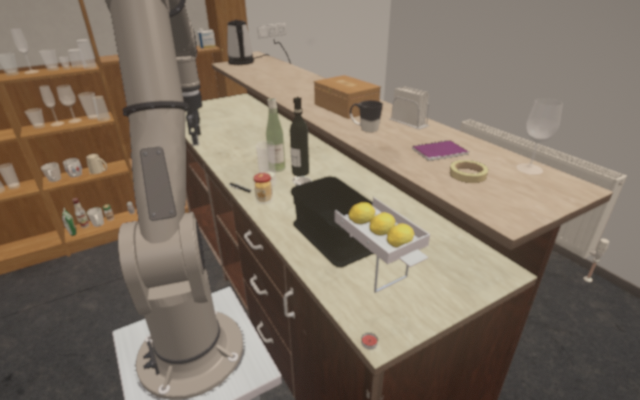

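View pics/top0.png

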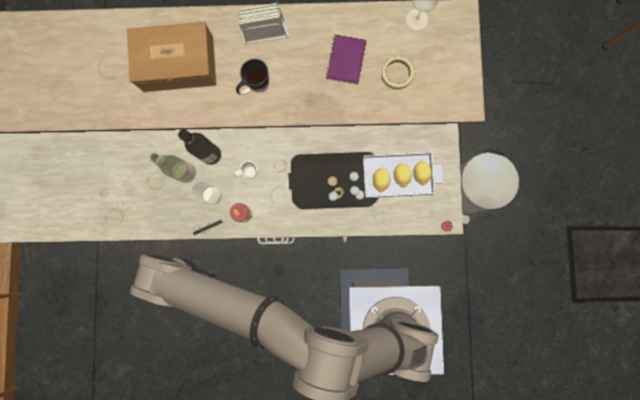

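The side view shows the tray with three lemons hooked on the tub's near end, its leg at about (390,275) and its lip at about (413,258). In the top view the lip is at about (438,174), the tray spans columns 363–434 and the tub columns 290–378. The cup is at (249,170), the honey at (239,212) and the glass at (207,193), all clear of the work.

```bash
cat > h.py <<'E'
import numpy as np
from station import bot, imaging
def ray(cam,u,v,z):
    c=imaging.calibration(cam);E=c["extrinsics"]
    d=E[:3,:3]@np.linalg.inv(c["intrinsics"])@[u,v,1]
    return E[:3,3]+d*(z-E[2,3])/d[2]
def proj(cam,p):
    c=imaging.calibration(cam);E=c["extrinsics"]
    q=c["intrinsics"]@(E[:3,:3].T@(np.array(p)-E[:3,3])); return q[:2]/q[2]
E
python3 - <<'E'
from h import *
import cv2
im=cv2.imread("pics/top0.png")
hsv=cv2.cvtColor(im,cv2.COLOR_BGR2HSV)
roi=np.zeros(im.shape[:2],np.uint8);roi[140:212,285:455]=1
# tub (dark)
m=((hsv[...,2]<60)&(roi>0)).astype(np.uint8)
n,l,s,c=cv2.connectedComponentsWithStats(m);k=1+s[1:,4].argmax();print("tub",s[k])
x,y,w,h=s[k,:4]
print(ray("top",x,y+h,.136),ray("top",x,y,.136))
# lip: bright low saturation
print(hsv[172,425:455].tolist())
print(hsv[150:200,438].tolist())
crop=cv2.resize(im[140:215,280:460],None,fx=4.4,fy=4.4,interpolation=cv2.INTER_CUBIC);cv2.imwrite("pics/crop0.png",crop)
E
```

```text
tub [290 173  73  35 595]
[0.42282126 0.35106452 0.136     ] [0.53920335 0.34980187 0.136     ]
[[28, 125, 224], [28, 125, 225], [28, 125, 226], [28, 125, 225], [26, 128, 223], [24, 130, 204], [23, 81, 170], [90, 1, 184], [110, 10, 226], [114, 6, 224], [120, 5, 222], [113, 5, 221], [120, 5, 221], [120, 5, 223], [114, 6, 221], [115, 7, 220], [120, 5, 219], [20, 14, 213], [20, 38, 208], [22, 42, 206], [21, 42, 205], [21, 41, 206], [20, 42, 207], [22, 41, 207], [21, 39, 207], [22, 39, 207], [21, 40, 208], [21, 39, 208], [21, 40, 208], [20, 41, 207]]
[[20, 38, 208], [21, 39, 207], [21, 39, 207], [21, 41, 205], [21, 40, 205], [21, 40, 208], [20, 42, 208], [20, 41, 204], [21, 42, 202], [20, 41, 204], [21, 40, 206], [22, 39, 209], [21, 42, 206], [21, 40, 203], [19, 20, 208], [114, 6, 223], [115, 7, 225], [115, 7, 223], [114, 6, 222], [114, 6, 223], [120, 6, 223], [120, 5, 222], [120, 5, 223], [114, 6, 222], [120, 5, 221], [113, 5, 221], [114, 6, 221], [126, 6, 221], [120, 6, 221], [115, 7, 221], [111, 8, 222], [113, 9, 223], [120, 1, 203], [20, 36, 186], [21, 46, 199], [21, 43, 208], [21, 43, 209], [21, 41, 207], [20, 43, 202], [20, 43, 201], [21, 40, 202], [21, 40, 202], [22, 42, 198], [20, 42, 199], [20, 42, 202], [21, 41, 203], [21, 43, 201], [21, 42, 201], [20, 42, 199], [21, 43, 197]]
```

View pics/crop0.png

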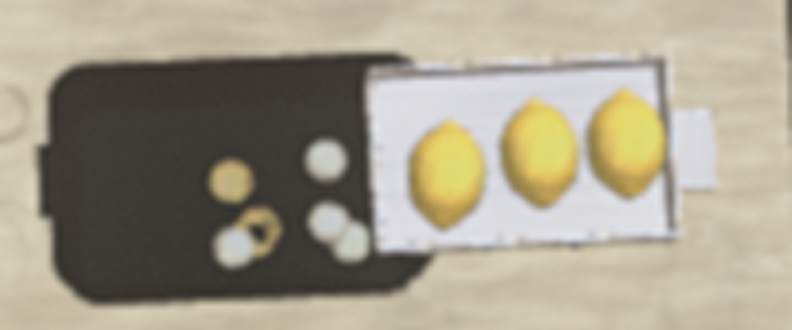

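The crop shows the tray slightly yawed, with the lip's rear edge at column ~442.5, rows 164.5–182. The long side walls give the yaw.

```bash
python3 - <<'E'
from h import *
import cv2
im=cv2.imread("pics/top0.png");hsv=cv2.cvtColor(im,cv2.COLOR_BGR2HSV)
m=(hsv[...,1]<24)&(hsv[...,2]>190)
c=m[160:188,435:450];
rows=np.where(c[:,2:5].mean(1)>.5)[0]+160; print("lip rows",rows.min(),rows.max()+1)
e=[435+m[r,435:450].sum()-.5 for r in range(166,181)];print(e)
v=(rows.min()+rows.max())/2
print("lip",ray("top",np.median(e),v,.141),ray("top",440,rows.min()-.5,.141),ray("top",440,rows.max()+.5,.141))
f=lambda x,y,z:ray("top",280+x/4.4-.4,140+y/4.4-.4,z)
for n,a,b in (("top side",(372,70),(660,60)),("bot side",(380,252),(676,238))):
    A,B=f(*a,.172),f(*b,.172);d=A-B;print(n,A,B,np.linalg.norm(d),np.degrees(np.arctan2(-d[0],d[1])))
A,B=f(52,75,.136),f(75,295,.136)
print("tub left corners",A,B); print("tub far", f(410,56,.136),f(430,270,.136), f(90,64,.136),f(95,303,.136))
o=bot.get_obs()
E
```

```text
lip rows 164 183
[np.float64(441.5), np.float64(441.5), np.float64(441.5), np.float64(441.5), np.float64(442.5), np.float64(442.5), np.float64(442.5), np.float64(442.5), np.float64(442.5), np.float64(442.5), np.float64(442.5), np.float64(442.5), np.float64(442.5), np.float64(442.5), np.float64(442.5)]
lip [ 0.52816066 -0.15245333  0.141     ] [ 0.55990737 -0.14564117  0.141     ] [ 0.49687933 -0.14291623  0.141     ]
top side [0.58603242 0.10551518 0.172     ] [ 0.58900105 -0.10594954  0.172     ] 0.2114855605561673 0.8042892303728032
bot side [0.45131141 0.10330817 0.172     ] [ 0.4573491  -0.11216386  0.172     ] 0.21555660302394525 1.6050526111990815
tub left corners [0.594099   0.34447751 0.136     ] [0.42687315 0.32910723 0.136     ]
tub far [0.60291356 0.07372241 0.136     ] [0.44051174 0.06347865 0.136     ] [0.60192807 0.3155887  0.136     ] [0.42058838 0.31420804 0.136     ]
```

Request:
{"name": "move_arm", "arguments": {
  "commands": [
    [[0,0,0,0,0,-10.5,0.05],[0,0,0,0,0,-10,0.05],[0,0,-0.05,0,0,0,0.05],[0,-0.06,-0.06,-5,0,0,0.05],[0,-0.06,-0.06,0,0,0,0.05],[0,-0.06,0,0,0,0,0.05],[-0.03,-0.06,0,0,0,0,0.05],[-0.05,-0.06,0,5,0,0,0.05],[-0.05,-0.06,0,0,0,0,0.05],[-0.05,-0.06,0,0,0,0,0.05]]
  ]
}}

```text
t: 1.35
eef_pos: [0.3852, 0.2792, 0.3512]
tool_rot: [-0.0, -0.0, 1.0, -0.0]
contact_force: [1.4, 1.0, 0.8]
gripper_width: 0.584
grasp_force: 0.0
```

Request:
{"name": "move_arm", "arguments": {
  "commands": [
    [[-0.02,-0.06,0,0,0,0,0.05],[-0.02,-0.06,0,0,0,0,0.05],[-0.02,-0.06,0,0,0,0,0.05],[-0.02,-0.06,0,0,0,0,0.05],[-0.02,-0.06,0,0,0,0,0.05],[-0.02,-0.06,0,0,0,0,0.05],[-0.02,-0.06,0,0,0,0,0.05],[0,-0.06,0,0,0,0,0.05],[0,-0.03,0,0,0,0,0.05],[0,0,0,-10,0,0,0.05],[0,0,0,-10,0,0,0.05],[0,0,0,-10,0,0,0.05],[0,0,0,-10,0,0,0.05],[0,0,0,0,0,0,0.05]]
  ]
}}

```text
t: 3.1
eef_pos: [0.5213, -0.2267, 0.3484]
tool_rot: [-0.002, 0.004, 0.94, 0.342]
contact_force: [-0.0, 0.1, 0.5]
gripper_width: 0.586
grasp_force: 0.0
```

```bash
python3 -c "
from h import *
o=bot.get_obs();print(o['q'],o['eef_pos'],o['tool_rot'])"
```

```text
[ 0.20686674  0.50667305  0.59322229  1.5237666  -0.74092116  1.74645188
  2.45751241] [ 0.5213307  -0.22669112  0.34836234] [-0.00179548  0.00354314  0.93954027  0.34241541]
```

Request:
{"name": "move_arm", "arguments": {
  "commands": [
    [[0,0,0,-10,0,0,0.05],[0,0,0,-10,0,0,0.05],[0,0,0,-10,0,0,0.05],[0,0,0,-10,0,0,0.05],[0,0,0,0,0,0,0.05],[0,0,0,0,0,0,0.05]]
  ]
}}

```text
t: 3.85
eef_pos: [0.5239, -0.2231, 0.3475]
tool_rot: [-0.003, 0.002, 0.785, 0.619]
contact_force: [-0.6, 0.8, 0.4]
gripper_width: 0.59
grasp_force: 0.0
```

```bash
python3 -c "
from h import *
o=bot.get_obs();print(o['q'],o['eef_pos'],o['tool_rot'])"
```

```text
[ 0.8626933   0.74139297 -0.2330364   1.42757293 -0.83818041  1.90246611
  2.30537735] [ 0.5238906  -0.22309269  0.34749387] [-0.00313747  0.00181632  0.78543208  0.61893723]
```

Request:
{"name": "move_arm", "arguments": {
  "commands": [
    [[0,-0.049,0.011,0,0,0,0.05],[0,-0.049,0.011,0,0,0,0.05],[0,-0.049,0.011,0,0,0,0.05],[0,0,0,-2,0,0,0.05],[0,0,0,0,0,0,0.05]]
  ]
}}

```text
t: 4.47
eef_pos: [0.5233, -0.2242, 0.1979]
tool_rot: [-0.004, 0.001, 0.774, 0.634]
contact_force: [1.5, -0.2, 0.5]
gripper_width: 0.59
grasp_force: 0.0
```

```bash
python3 -c "
from h import *
o=bot.get_obs();print(o['q'],o['eef_pos'],o['tool_rot'])"
```

```text
[ 0.86151054  0.94137996 -0.22492833  1.45575386 -0.7725789   1.78601723
  2.47521094] [ 0.52329951 -0.22418268  0.19785373] [-0.00370714  0.00113191  0.77353104  0.63374656]
```

Request:
{"name": "move_arm", "arguments": {
  "commands": [
    [[0,0,0,-6,0,0,0.05],[-0.005,0,0,-5.4,1.5,0,0.05],[0,-0.03,0,0,0,0,0.05],[0,-0.0295,0,0,0,0,0.05],[0,0,0,0,0,0,0.05],[0,0,0,0,0,0,0.05]]
  ]
}}

```text
t: 5.22
eef_pos: [0.5277, -0.225, 0.1393]
tool_rot: [-0.012, -0.008, 0.706, 0.708]
contact_force: [0.5, -0.2, 1.8]
gripper_width: 0.587
grasp_force: 0.0
```

```bash
python3 - <<'E'
from h import *
import cv2
o=bot.get_obs();print(o['q'],o['eef_pos'],o['tool_rot'],o['t'])
a=imaging.read_camera("side");b=imaging.read_camera("top");w=imaging.read_camera("wrist")
cv2.imwrite("pics/w1.png",w[:,:,::-1])
A=cv2.resize(a[190:300,330:490],None,fx=2.5,fy=2.5);B=cv2.resize(b[140:250,340:500],None,fx=2.5,fy=2.5)
cv2.imwrite("pics/sb1.png",np.hstack([A,B])[:,:,::-1])
for c in("side","top"): print(c,proj(c,o["eef_pos"]),proj(c,[.528,-.152,.1385]))
E
```

```text
[ 0.89241861  1.14315551 -0.28980584  1.36981626 -0.78234828  1.86057684
  2.50010399] [ 0.52771248 -0.22495456  0.13930343] [-0.01171424 -0.0075003   0.70648961  0.70758671] 5.225
side [441.61945522 280.3530944 ] [418.84985689 262.49702883]
top [464.51886169 172.76446219] [442.17643885 173.16415439]
```

View pics/sb1.png

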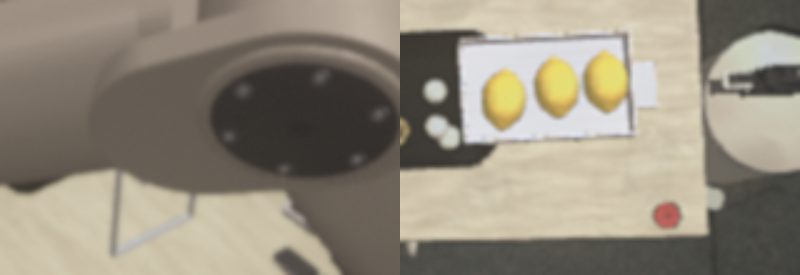

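View pics/w1.png

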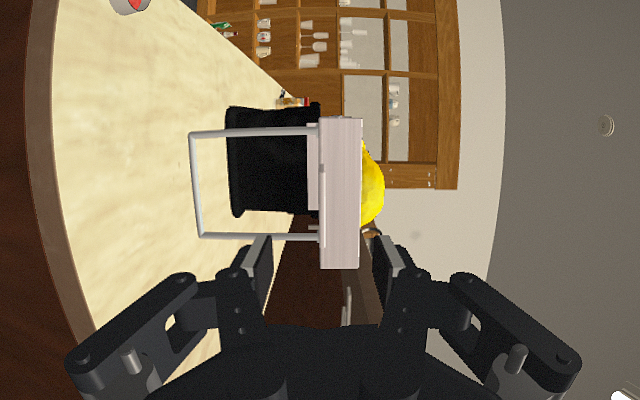

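The wrist view shows the lip edge-on at column ~322, rows 165–230. That is midway between the pads (265 and 380), so the height is right. The gripper is still clear of the tray, so I go in and close on the lip.

Request:
{"name": "move_arm", "arguments": {
  "commands": [
    [[0,0,0.03,0,0,0,0.05],[0,0,0.03,0,0,0,0.05],[0,0,0.02,0,0,0,0.05],[0,0,0.018,0,0,0,0.05],[0,0,0,0,0,0,0.03],[0,0,0,0,0,0,0.02],[0,0,0,0,0,0,0.012],[0,0,0,0,0,0,0.012],[0,0,0,0,0,0,0.012]]
  ],
  "squeeze": 30
}}

```text
t: 6.5
eef_pos: [0.5242, -0.1268, 0.1372]
tool_rot: [-0.012, -0.006, 0.706, 0.708]
contact_force: [-1.0, 0.4, 1.0]
gripper_width: 0.139
grasp_force: 0.0
```

```bash
python3 - <<'E'
from h import *
import cv2
o=bot.get_obs();print(o['q'],o['eef_pos'],o['tool_rot'],o['gripper_width'],o['contact_force'])
w=imaging.read_camera("wrist");b=imaging.read_camera("top")
A=cv2.resize(w[80:320,180:500],(480,360));B=cv2.resize(b[140:230,360:440],(320,360))
cv2.imwrite("pics/w2.png",np.hstack([A,B])[:,:,::-1])
E
```

```text
[ 0.84026824  1.08607346 -0.33317191  1.56745731 -0.82605558  1.70065995
  2.56156715] [ 0.52417454 -0.12677757  0.13720047] [-0.01241691 -0.00626338  0.705659    0.70841511] 0.13873084306125302 [-0.96817742  0.41596774  0.9732874 ]
```

View pics/w2.png

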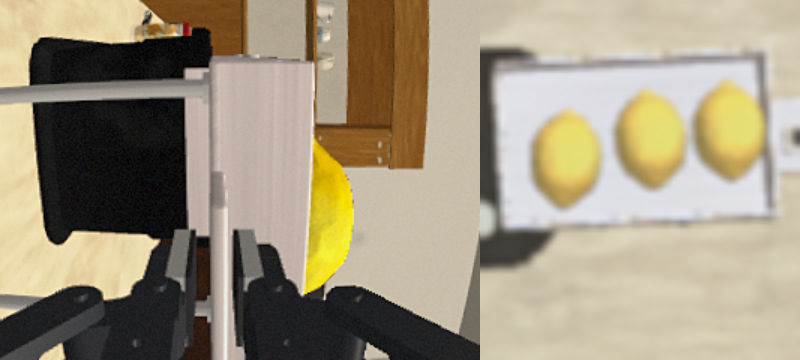

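The lip sits between the two pads, near its middle, and the lemons have not moved. I clamp it.

Request:
{"name": "move_arm", "arguments": {
  "commands": [
    [[0,0.0015,0,0,0,0,0.006],[0,0,0,0,0,0,0.0],[0,0,0,0,0,0,0.0],[0,0,0,0,0,0,0.0],[0,0,0,0,0,0,0.0]]
  ],
  "squeeze": 30
}}

```text
t: 7.22
eef_pos: [0.5242, -0.1265, 0.1387]
tool_rot: [-0.013, -0.006, 0.706, 0.708]
contact_force: [-0.8, 0.3, -1.7]
gripper_width: 0.048
grasp_force: 33.4
```

Gripped. I raise it slowly, turning about the rim.

Request:
{"name": "move_arm", "arguments": {
  "commands": [
    [[0,0.0061,0.0002,2,0,0,0],[0,0.0092,0.0004,3,0,0,0],[0,0.0092,0.0004,3,0,0,0],[0,0.0092,0.0004,3,0,0,0],[0,0.0092,0.0004,3,0,0,0],[0,0.0092,0.0004,3,0,0,0],[0,0.0092,0.0004,3,0,0,0],[0,0,0,0,0,0,0]]
  ]
}}

```text
t: 8.22
eef_pos: [0.5248, -0.1143, 0.2013]
tool_rot: [-0.01, -0.01, 0.818, 0.575]
contact_force: [0.9, -0.7, -0.1]
gripper_width: 0.05
grasp_force: 34.3
```

Request:
{"name": "move_arm", "arguments": {
  "commands": [
    [[0,0.0092,0.0004,3,0,0,0],[0,0.0092,0.0004,3,0,0,0],[0,0.0092,0.0004,3,0,0,0],[0,0.0061,0.0003,2,0,0,0],[0,0.0061,0.0003,2,0,0,0],[0,0.0061,0.0003,2,0,0,0],[0,0.0061,0.0003,2,0,0,0],[0,0.0061,0.0003,2,0,0,0],[0,0.0061,0.0003,2,0,0,0],[0,0.0061,0.0003,2,0,0,0],[0,0,0,0,0,0,0],[0,0,0,0,0,0,0]]
  ]
}}

```text
t: 9.72
eef_pos: [0.5237, -0.0773, 0.2573]
tool_rot: [-0.009, -0.01, 0.916, 0.401]
contact_force: [1.7, 2.2, 2.1]
gripper_width: 0.049
grasp_force: 52.2
```

```bash
cat > look.py <<'E'
import sys
from h import *
import cv2
o=bot.get_obs();print(o['q'].round(2),o['t'])
a=imaging.read_camera("side");b=imaging.read_camera("top")
A=cv2.resize(a[150:300,280:460],(480,400));B=cv2.resize(b[140:240,280:360+0],(320,400))
cv2.imwrite(sys.argv[1],np.hstack([A,B])[:,:,::-1])
h=cv2.cvtColor(b,cv2.COLOR_RGB2HSV)
m=((h[...,0]>18)&(h[...,0]<34)&(h[...,1]>110)).astype(np.uint8)
n,l,s,c=cv2.connectedComponentsWithStats(m[140:240,280:470])
print([(s[i].tolist()) for i in range(1,n) if s[i,4]>30])
E
python3 look.py pics/t3.png
```

```text
[ 0.62  0.48 -0.25  1.75 -0.64  1.36  2.26] 9.725
[[31, 24, 37, 40, 865]]
```

View pics/t3.png

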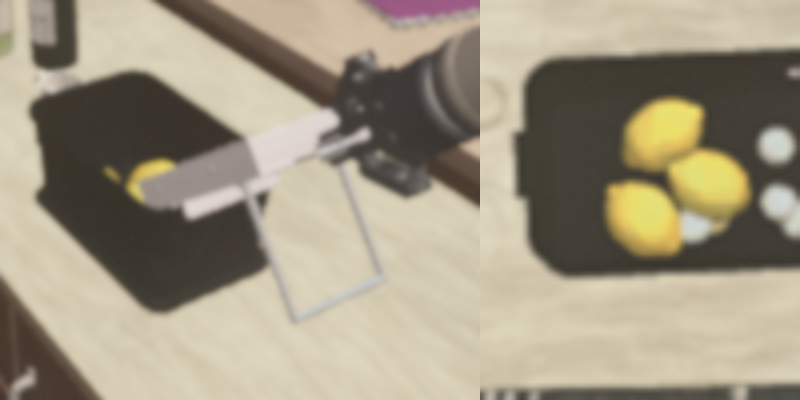

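All three lemons lie in the tub, at crop positions (663,133), (708,184) and (645,218). The tray still sits on the rim with its leg lifted. Now I lower it along the same arc.

Request:
{"name": "move_arm", "arguments": {
  "commands": [
    [[0,-0.0061,0,-2,0,0,0],[0,-0.0092,0.0001,-3,0,0,0],[0,-0.0092,0.0001,-3,0,0,0],[0,-0.0092,0.0001,-3,0,0,0],[0,-0.0092,0.0001,-3,0,0,0],[0,-0.0092,0.0001,-3,0,0,0],[0,-0.0092,0.0001,-3,0,0,0],[0,-0.0092,0.0001,-3,0,0,0],[0,-0.0092,0.0001,-3,0,0,0],[0,-0.0092,0.0001,-3,0,0,0],[0,-0.0092,0.0001,-3,0,0,0],[0,-0.0092,0.0001,-3,0,0,0],[0,-0.0061,0,-2,0,0,0],[0,0,0,0,0,0,0],[0,0,0,0,0,0,0]]
  ]
}}

```text
t: 11.7
eef_pos: [0.5243, -0.1254, 0.1565]
tool_rot: [-0.012, -0.007, 0.742, 0.67]
contact_force: [-0.2, -0.3, -1.3]
gripper_width: 0.052
grasp_force: 33.1
```

```bash
python3 - <<'E'
from h import *
from scipy.spatial.transform import Rotation as R
o=bot.get_obs();w=o['tool_rot'];print(o['q'].round(2),o['eef_pos'],o['contact_force'],o['torque'])
M=R.from_quat([w[1],w[2],w[3],w[0]]).as_matrix();t=np.array([.5242,-.1265,.1387])
M0=R.from_quat([-.006,.706,.708,-.013]).as_matrix()
print(M.round(3),"shift to start",M.T@(t-o['eef_pos']),"turn",np.degrees(R.from_matrix(M.T@M0).as_rotvec()))
E
```

```text
[ 0.82  0.99 -0.31  1.6  -0.81  1.66  2.54] [ 0.52427041 -0.12543159  0.15648219] [-0.21136268 -0.2882084  -1.25306042] [-1.09525643 -0.1377701   0.1957341 ]
[[-1.     0.006 -0.027]
 [-0.026  0.103  0.994]
 [ 0.008  0.995 -0.102]] shift to start [-4.91232327e-05 -1.77981327e-02  7.59545920e-04] turn [-6.04422862  0.04195952  0.08771929]
```

Six degrees remain. I go down gently to where it was gripped, then open slowly.

Request:
{"name": "move_arm", "arguments": {
  "commands": [
    [[0,-0.0061,0,-2,0,0,0],[0,-0.0059,0,-2,0,0,0],[0,-0.003,0,-1,0,0,0],[0,-0.003,0,-1,0,0,0],[0,0,0,0,0,0,0],[0,0,0,0,0,0,0]]
  ]
}}

```text
t: 12.45
eef_pos: [0.5243, -0.1256, 0.1387]
tool_rot: [-0.013, -0.007, 0.706, 0.708]
contact_force: [1.3, 0.0, -1.8]
gripper_width: 0.051
grasp_force: 32.6
```

```bash
python3 look.py pics/t4.png
```

```text
[ 0.84  1.08 -0.33  1.57 -0.83  1.7   2.56] 12.45
[[31, 24, 36, 40, 868]]
```

View pics/t4.png

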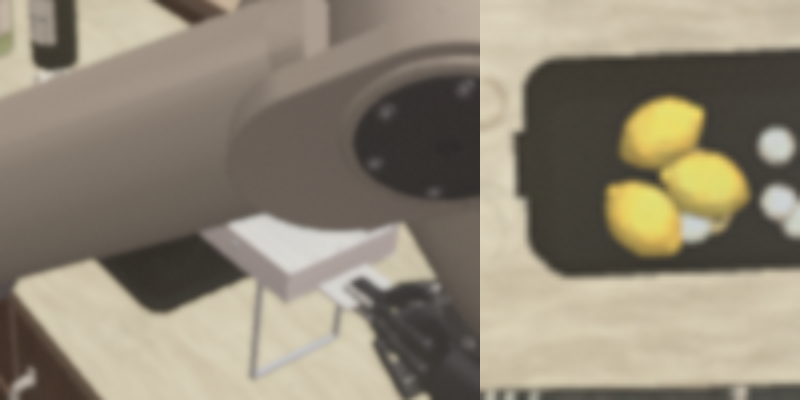

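The tray is level on its leg with the gripper still on the lip, and the lemons have not moved in the tub. Release and retreat.

Request:
{"name": "move_arm", "arguments": {
  "commands": [
    [[0,0,0,0,0,0,0.008],[0,0,0,0,0,0,0.012],[0,0,0,0,0,0,0.03],[0,0,0,0,0,0,0.04],[0,0,0,0,0,0,0.04],[0,0,-0.02,0,0,0,0.04],[0,0,-0.03,0,0,0,0.04],[0,0,-0.03,0,0,0,0.04],[0,0,-0.02,0,0,0,0.04],[0,0.03,0,0,0,0,0.04],[0,0,0,0,0,0,0.04],[0,0,0,0,0,0,0.04]]
  ]
}}

```text
t: 14.05
eef_pos: [0.5268, -0.2266, 0.1678]
tool_rot: [-0.013, -0.006, 0.706, 0.708]
contact_force: [0.8, 0.3, 0.2]
gripper_width: 0.466
grasp_force: 0.0
```

```bash
python3 - <<'E'
from h import *
import cv2
b=imaging.read_camera("top");w=imaging.read_camera("wrist")
B=cv2.resize(b[140:215,280:460],(480,200));A=cv2.resize(w,(480,300))
cv2.imwrite("pics/f.png",np.vstack([B,A])[:,:,::-1])
hsv=cv2.cvtColor(b,cv2.COLOR_RGB2HSV)
m=(hsv[...,1]<24)&(hsv[...,2]>190)
rows=np.where(m[160:190,437:440].mean(1)>.5)[0]+160
e=[435+m[r,435:450].sum()-.5 for r in range(166,181)]
print(rows.min(),rows.max()+1,e, ray("top",np.median(e),(rows.min()+rows.max())/2,.141))
E
```

```text
165 183 [np.float64(441.5), np.float64(441.5), np.float64(441.5), np.float64(441.5), np.float64(441.5), np.float64(441.5), np.float64(441.5), np.float64(441.5), np.float64(441.5), np.float64(441.5), np.float64(442.5), np.float64(442.5), np.float64(442.5), np.float64(442.5), np.float64(442.5)] [ 0.52656934 -0.14911031  0.141     ]
```

View pics/f.png

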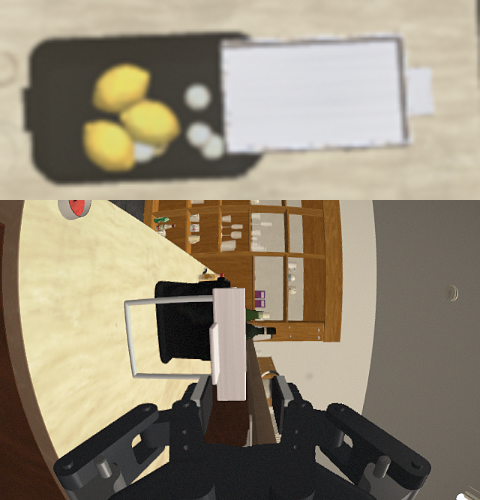

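The empty tray is level and square, within about 3 mm of where it started. The lemons are at rest in the tub and the gripper is clear.

```bash
python3 -c "
from station import bot
print(bot.hand_in())"
```

```text
the job is handed in; nothing more can be done
None
```

I tipped all three lemons into the tub, lowered the empty tray level onto its leg and back on the tub's rim, kept clear of the cup, honey jar and glass, and handed the job in at about 14 s; no verdict was returned.

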